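# Hang the pipette back on the crowded fork rack

### The arm

A 6-joint arm with a two-finger parallel gripper is mounted at the origin on the work surface. World frame = base frame: x ahead of the robot, y to its left, z up, the work surface at z = 0. Lengths are in m, angles in rad, forces in N, time in s.
With the tool pointing down it reaches from about 0.275 to 0.875 m from the base axis. Payload 12.5 kg.
Tool frame: the origin (TCP) lies on the centre line of the jaws, within the pads' length; the fingertips stand r.finger_overhang ahead of it and the grasp point (between the pads) lies 3 mm ahead of it (r.finger_overhang is the distance from the TCP to the fingertips, in m); z points along the fingers, y is the direction in which the jaws open and shut (so a half turn about z gives the same grasp; the last joint's range is limited). The gripper opens to 85 mm and grips with 20 to 120 N. Pads are 22 mm wide; open, the fingers measure 114 mm over their backs; the gripper's body (76 mm by 85 mm) begins 54 mm behind the grasp point. The pads swing forward as they close: fully open they stand 13 mm farther back than shut.
Start: joints at [1.017, 0.351, 1.652, -0, 1.139, -0.085], TCP at [0.248, 0.491, 0.253] pointing down, gripper open.
Joint ranges: [-2.75, 2.75], [-0.79, 2.1], [0.01, 2.65], [-1.57, 4.71], [0.07, 3.14], [-2.87, 2.87]. Speed limits (rad/s): [2.22, 2.22, 2.79, 3.14, 3.14, 3.14].

### API

Orientations are given as a unit quaternion [x, y, z, w].
In Python, from cell import r, optics gives the robot as it stands. The module is installed in compiled form; this text tells all that it offers. Calls block until the motion is done:
- r.move_to(position, orientation): joint-space move of the TCP to a pose.
- r.move_linear(position, rot=None, vel=0.15): straight line of the TCP; rot=None keeps the orientation; vel is the mean speed in m/s.
- r.set_joints(angles): joint-space move.
- r.set_gripper(opening, squeeze=None): opening from 0.0 (shut) to 1.0 (fully open); squeeze is the grip in N (None keeps the last); returns when the fingers have stopped.
- r.sleep(seconds).
- r.inverse_kinematics(position, orientation): joint angles nearest the present ones, or None.
- optics.get_image(name): name is "scene" or "side" or "wrist"; returns a dict with "pixels" (400x640x3 uint8, red, green, blue), "depth" (400x640 float32, m along the optical axis (not along the pixel's ray), 0 where there is no reading), "fx", "fy", "cx", "cy" (pixels), "D" ([k1, k2, p1, p2, k3] as OpenCV has them; the pictures are not rectified), "camera_from_world" (4x4, takes a point from world to camera coordinates); the wrist camera has in their place "mount" (4x4, takes a point from camera to tool coordinates, whose origin is the TCP and whose axes are the flange's). Camera axes: x right, y down, z forward; pixel columns grow to the right and rows downward; lengths in m; the calibration is good to about 2 mm. A picture is of the moment at which its call begins: read the wrist's pose just before it.
A pose or a line that the arm cannot do raises r.PlanningError and nothing moves.
- r.hand_in(): hands the job in, once; it reports no verdict.
Readings, each from a call of its own:
- r.current_t(): time.
- r.current_q(): joint angles.
- r.current_qvel(): joint speeds.
- r.current_effort(): joint torques, N m.
- r.current_tool_pos(): TCP position.
- r.current_ee_rot(): TCP orientation.
- r.current_contact_force(): force on the tool from outside, world axes, zero at the start.
- r.current_torque(): the same for the moment, N m.
- r.current_opening(): opening from 0.0 (shut) to 1.0 (fully open).
Only numpy, scipy, OpenCV 4.12 (cv2) and the standard library are available. Lean on these libraries where they do the work, as an engineer would, in place of code of your own. Each camera call takes 0.05 s, during which the arm holds its last target. There are 200 camera calls.

### The job

Take the pipette out of its single stand and hang it upright on the one empty fork of the pipette rack, in between the pipettes already hanging there, without knocking or shifting any of those. Bring it in from the open front above the fork's lips, push it gently back until its barrel touches the stop, then feel it down until its collar sits fully in the fork behind the lips; set it down by hand, never let it drop and never force it (about 10 N is plenty), then let go and leave it hanging still.

Things in the scene. Friction and masses are not known exactly. Their poses are not given: they have to be found in the camera images.
- pipette_handle (a point): Centre of the handle of the pipette to hang, which stands upright in the single grey stand. Handle: white upright bar 24 mm (x) by 28 mm (y), 70 mm tall, 35 mm up and down from here; the plunger button above it ends 43 mm above here. z up along the pipette, x and y square to the handle's faces; same when turned half round. 0.10 to 0.18 kg.
- pipette_collar (a point): Same pipette: centre of the underside of its collar, 41 mm below the handle's centre, same axes. Collar: flat plate 32 mm (x) by 36 mm (y), 6 mm thick. Below it a round barrel, 12 mm diameter, runs down 65 mm, then a thin tip that ends 105 mm below the collar's underside. At the start the collar lies on the stand's top.
- pipette: The whole pipette, 189 mm long; its origin is the lower end of the tip, z up, same axes as the handle.
- stand: Single stand, fixed: 44 mm square grey column, 115 mm tall, on a 90 mm square foot; origin on the bench under its centre. The pipette hangs in its 16 mm square shaft and must be lifted straight up by 105 mm to come clear.
- hook_mark (a point): Where the middle of the hung collar's underside would be if the empty fork were set at its lowest and nearest. x points into the rack (the way to slide in), y along the rack, z up. The user has set the fork 0 to 24 mm higher and 0 to 10 mm farther to +x than this mark; that setting is not measured, it must be felt (or seen), and it does not give way. In y the mark is true.
- hook_lips (a point): Point 21 mm to -x of the mark, same axes: middle of the fork's front lips at the lowest, nearest setting (they move with the fork). Fork: two flat prongs 17 mm apart, 6 mm thick, 38 mm wide over all, open to -x; the collar lies on them. On each prong a lip 7 mm high, 6 mm thick; its inner face is 18 mm before the seat's middle; the prongs end 25 mm before it.
- hook_stop (a point): Point 7 mm to +x of the mark, same axes: face of the fork's stop at the lowest, nearest setting (it moves with the fork). A plate behind the slot, reaching 40 mm down from the prongs' tops; it stops the barrel when the pipette is 1 mm past the seat's middle. The collar then clears the lips' inner faces by 3 mm, so it may be eased back 1 to 2 mm before lowering.
- free_hook: The empty fork with its clamp on the rack; origin on the bench 130 mm under the mark, same axes. Nothing of it is higher than the lips, so there is room for a finger before and behind the handle (pinched along x); beside the pipette only 12 mm is free between collars and 20 mm between handles.
- rack: Fixed rack: grey foot 90 by 270 mm, steel rail behind the forks, four forks side by side 48 mm apart. Three carry pipettes; one, any of the four, is empty. Origin on the bench under the middle of the row, x into the rack, y along it.
- pipette1_handle (a point): Handle centre of a hanging neighbour pipette of the same shape and size, its collar at the height of the mark; must stay as it hangs. Its axes are those of the rack.
- pipette2_handle (a point): Another neighbour, as pipette1.
- pipette3_handle (a point): Another neighbour, as pipette1.
There are look-alikes about, which are no part of the job. What is shaped like the pipette but blue or red is not meant.

How it is judged:
On the way, in this order (a step that is already met when the one before it is completed fails the run):
1. the pipette is lifted clear of its stand (z of pipette_collar in the frame of stand above 0.2 m and contact force between the fingers and pipette above 0.5 N), for 0.1 s.
2. held in the fingers, it is felt home: it bears on the fork with its collar over the seat (contact force between the fingers and pipette above 0.5 N and contact force between pipette and free_hook above 0.8 N and x of pipette_collar in the frame of hook_mark between -0.004 and 0.014 m and z of pipette_collar in the frame of hook_mark below 0.028 m), for 0.15 s.
At the end, for the whole second after the job is handed in: The pipette hangs on the empty fork, its collar behind the lips (collar middle -4 to 14 mm in x, within 6 mm in y and -3 to 27 mm in z of the mark, which covers the fork's settings), upright within 0.09 rad, its weight on the fork, at rest and let go; the neighbours hang as before (x of pipette_collar in the frame of hook_mark between -0.004 and 0.014 m and y of pipette_collar in the frame of hook_mark between -0.006 and 0.006 m and z of pipette_collar in the frame of hook_mark between -0.003 and 0.027 m and angle between pipette's own z axis and vertical below 0.09 rad and contact force between pipette and free_hook above 0.3 N and contact force between the fingers and pipette below 0.05 N and linear speed of pipette below 0.02 m/s); the robot touches nothing.
It fails at once if the pipette is forced against the fork with more than 25 N (contact force between pipette and free_hook above 25 N).
It fails at once if the pipette is dropped (moves faster than 0.18 m/s with no finger on it) (contact force between the fingers and pipette below 0.02 N and linear speed of pipette above 0.18 m/s).
It fails at once if a neighbour is knocked (its handle is shifted by more than 8 mm) (distance of any of pipette1_handle, pipette2_handle, pipette3_handle from where it was at the start of the episode above 0.008 m).
It also fails if it takes over 53 s, if anything falls off the work surface, if the arm or the gripper's body presses on something with over 40 N, if the wrist force passes 120 N, or if a joint passes its speed limit or range.

## Working session

There is one attempt and no reset: what is moved stays moved. The work goes in short steps, each a Python script; the robot and the scene stay as the last script left them, time stands still between calls to the robot, and variables do not carry over. Pictures are saved under pics/ and viewed, on a budget of 10 in all, crops included, one or two more only if the job needs it, and the job is handed in when it is done.

```bash
mkdir -p pics
cat > h.py <<'E'
from cell import r, optics
import numpy as np, cv2
from scipy.spatial.transform import Rotation as R
def K(i): return np.array([[i["fx"],0,i["cx"]],[0,i["fy"],i["cy"]],[0,0,1.]])
def wfc(i, pose=None):
    if "camera_from_world" in i: return np.linalg.inv(i["camera_from_world"])
    T=np.eye(4); T[:3,:3]=R.from_quat(pose[1]).as_matrix(); T[:3,3]=pose[0]
    return T@np.array(i["mount"])
def shot(n):
    p=(np.array(r.current_tool_pos()),np.array(r.current_ee_rot())); i=optics.get_image(n); return i,wfc(i,p)
def cloud(i,T):
    v,u=np.mgrid[0:400,0:640]; uv=np.stack([u,v],-1).reshape(-1,1,2).astype(np.float64)
    n=cv2.undistortPoints(uv,K(i),np.array(i["D"],float)).reshape(400,640,2)
    d=i["depth"][...,None]; P=np.concatenate([n*d,d],-1)
    P=P@T[:3,:3].T+T[:3,3]; P[i["depth"]<=0]=np.nan; return P
def save(i,n): cv2.imwrite("pics/"+n,i["pixels"][...,::-1])
E
python3 - <<'E'
from h import *
for n in ("scene","side"):
    i,T=shot(n); save(i,n+"0.png"); P=cloud(i,T); np.save(n+"P.npy",P); np.save(n+"I.npy",i["pixels"]); print(n,T[:3,3],T[:3,2],np.isnan(P[...,0]).mean())
print(r.current_t(),r.finger_overhang,r.current_ee_rot())
E
```

```text
scene [ 0.84500385 -0.51655445  0.58485465] [-0.40330392  0.7230617  -0.56082772] 0.00391015625
side [ 0.25492754 -0.59660153  0.82823699] [ 0.24392627  0.68376851 -0.6877213 ] 0.00408984375
0.1 0.022 [ 2.32245498e-01  9.72657082e-01 -4.63346548e-04 -1.24524108e-04]
```

View pics/scene0.png

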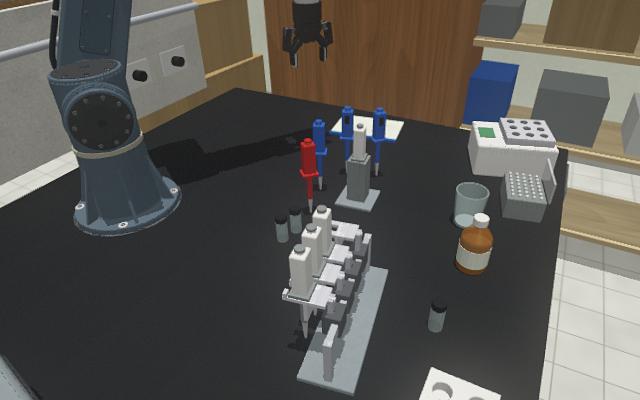

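View pics/side0.png

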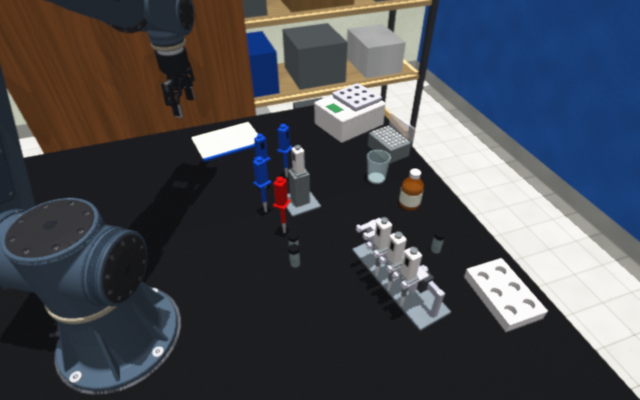

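The scene view shows the white pipette in the grey stand at about (358,140), three blue ones and a red one around it, and the rack with three white handles at (322,222), (311,243) and (300,270). The empty fork is at the far end, near (345,230). The side view agrees: stand at (298,170), empty fork at (372,228).

```bash
cat > a.py <<'E'
import numpy as np, cv2
from scipy import ndimage as N
for n,roi in (("scene",[(300,90,420,210),(270,190,400,395)]),("side",[(240,120,330,220),(345,205,460,330)])):
    P=np.load(n+"P.npy"); I=np.load(n+"I.npy").astype(int)
    sat=I.max(2)-I.min(2)
    for (a,b,c,d) in roi:
        M=np.zeros((400,640),bool); M[b:d,a:c]=1
        # foot/stand and tall things by height bands
        for lo,hi,nm in ((.148,.30,"handles"),(.105,.147,"mid"),(.003,.03,"foot")):
            m=M&(P[...,2]>lo)&(P[...,2]<hi)&(sat<40)&(I.max(2)>60)
            L,k=N.label(m)
            for j in range(1,k+1):
                q=L==j
                if q.sum()<25: continue
                X=P[q]; v,u=np.where(q)
                rc=cv2.minAreaRect((X[:,:2]*1000).astype(np.float32))
                print(n,nm,q.sum(),"uv",u.mean().round(),v.mean().round(),"min",X.min(0).round(3),"max",X.max(0).round(3),"rect",np.round(rc[0],1),np.round(rc[1],1),round(rc[2],1))
E
python3 a.py
```

```text
scene handles 273 uv 359.0 136.0 min [0.491 0.255 0.148] max [0.516 0.285 0.198] rect [502.  269.2] [25.6 27.3] 13.4
scene handles 56 uv 322.0 207.0 min [ 0.577 -0.068  0.205] max [ 0.595 -0.049  0.215] rect [589.3 -59.2] [21.6 14.4] 33.0
scene mid 337 uv 359.0 157.0 min [0.478 0.247 0.105] max [0.526 0.296 0.147] rect [502.2 270.4] [44.3 45.9] 6.8
scene foot 184 uv 364.0 124.0 min [0.283 0.591 0.003] max [0.397 0.729 0.011] rect [344.7 661.2] [ 61.  162.9] 24.7
scene foot 81 uv 338.0 126.0 min [0.25  0.579 0.003] max [0.302 0.689 0.011] rect [262.9 629. ] [ 29.1 119.1] 26.3
scene foot 214 uv 393.0 129.0 min [0.401 0.611 0.003] max [0.472 0.745 0.007] rect [445.3 679.6] [ 56.  135.8] 19.6
scene foot 650 uv 358.0 199.0 min [0.453 0.221 0.003] max [0.55  0.322 0.03 ] rect [502.2 271.7] [90.6 92.1] 8.2
scene handles 2056 uv 310.0 248.0 min [ 0.576 -0.172  0.148] max [ 0.619 -0.047  0.216] rect [ 596.6 -110.4] [ 24.5 124. ] 10.7
scene mid 2856 uv 328.0 270.0 min [ 0.571 -0.179  0.105] max [0.654 0.012 0.147] rect [613.1 -82.4] [ 72.5 189.8] 3.8
scene foot 634 uv 358.0 199.0 min [0.457 0.
[... 1107 characters left out ...]
 1180 uv 398.0 247.0 min [ 0.574 -0.171  0.148] max [ 0.619 -0.047  0.216] rect [ 596.5 -108.1] [ 25.6 126.5] 10.4
side mid 227 uv 368.0 229.0 min [ 0.556 -0.037  0.105] max [0.618 0.013 0.147] rect [590.1 -11.8] [63.2 40.5] 10.9
side mid 842 uv 398.0 266.0 min [ 0.561 -0.179  0.105] max [ 0.663 -0.045  0.147] rect [ 612.5 -105.2] [ 82.6 134.6] 10.6
side foot 37 uv 411.0 206.0 min [0.773 0.127 0.009] max [0.817 0.148 0.022] rect [793.  135.1] [12.7 46.4] 72.1
side foot 1937 uv 404.0 292.0 min [ 0.575 -0.216  0.003] max [0.711 0.056 0.03 ] rect [628.  -79.6] [ 92.4 277.7] 17.4
side foot 72 uv 436.0 248.0 min [ 0.767 -0.034  0.003] max [ 0.787 -0.015  0.029] rect [774.2 -27.5] [12.2 23.4] 49.1
```

```bash
cat > b.py <<'E'
import numpy as np, cv2
from scipy import ndimage as N
Ps={n:np.load(n+"P.npy") for n in("scene","side")}; Is={n:np.load(n+"I.npy").astype(int) for n in Ps}
for n in Ps:
    P=Ps[n];I=Is[n]; sat=I.max(2)-I.min(2)
    m=(sat>70)&(P[...,2]>.03)&(P[...,2]<.35)&(P[...,0]>.3)&(P[...,0]<.7)&(P[...,1]>.1)&(P[...,1]<.45)
    L,k=N.label(m)
    for j in range(1,k+1):
        q=L==j
        if q.sum()>30: X=P[q]; print(n,"colour",I[q].mean(0).round(),np.nanmin(X,0).round(3),np.nanmax(X,0).round(3))
a=np.radians(10.4); ex=np.array([np.cos(a),np.sin(a)]); ey=np.array([-ex[1],ex[0]])
for n in Ps:
    P=Ps[n]; X=P.reshape(-1,3); X=X[np.isfinite(X[:,0])]
    X=X[(X[:,0]>.5)&(X[:,0]<.75)&(X[:,1]>-.25)&(X[:,1]<.09)]
    Q=np.c_[(X[:,:2]-[.642,-.0755])@np.c_[ex,ey],X[:,2]]*1000
    t=Q[(Q[:,2]>2)&(Q[:,2]<12)]; print(n,"foot y",t[:,1].min(),t[:,1].max(),"x",t[:,0].min(),t[:,0].max())
    h=Q[(Q[:,2]>160)&(Q[:,2]<205)]; 
    lab=np.round((h[:,1]-72)/48)
    for l in np.unique(lab):
        s=h[lab==l]
        if len(s)>30: print(" handle",l,len(s),"x",np.percentile(s[:,0],[1,99]).round(1),"y",np.percentile(s[:,1],[1,99]).round(1))
    f=Q[(Q[:,1]>45)&(Q[:,1]<105)&(Q[:,2]>60)]
    print(" fork z hist",np.histogram(f[:,2],bins=range(60,200,4)))
    for lo in range(-110,0,6):
        s=f[(f[:,0]>=lo)&(f[:,0]<lo+6)&(f[:,2]<170)]
        if len(s)>3: print("  x",lo,len(s),"z",np.percentile(s[:,2],[2,50,98]).round(0),"y",np.percentile(s[:,1],[1,50,99]).round(0))
# stand/pipette handle
for n in Ps:
    X=Ps[n].reshape(-1,3); X=X[np.isfinite(X[:,0])]; X=X[(abs(X[:,0]-.502)<.05)&(abs(X[:,1]-.270)<.05)]*1000
    for lo,hi in((160,188),(188,193),(20,112),(3,12)):
        s=X[(X[:,2]>lo)&(X[:,2]<hi)]; rc=cv2.minAreaRect(s[:,:2].astype(np.float32)); print(n,lo,len(s),np.round(rc[0],1),np.round(rc[1],1),round(rc[2],1),s[:,:2].mean(0).round(1))
E
python3 b.py
```

```text
scene colour [ 42.  69. 130.] [0.405 0.356 0.042] [0.44  0.385 0.189]
scene colour [ 46.  75. 137.] [0.477 0.375 0.099] [0.521 0.41  0.188]
scene colour [95. 50. 75.] [0.384 0.15  0.041] [0.447 0.29  0.19 ]
scene colour [ 39.  62. 113.] [0.494 0.391 0.042] [0.503 0.401 0.094]
side colour [ 16.  50. 132.] [0.478 0.375 0.045] [0.523 0.407 0.191]
side colour [ 17.  52. 135.] [0.378 0.25  0.039] [0.443 0.387 0.19 ]
side colour [140.  15.  14.] [0.404 0.148 0.041] [0.448 0.181 0.19 ]
scene foot y -167.68624893586014 151.61064124935226 x -155.59602910871894 120.5909857241512
 handle -3.0 596 x [-62.1 -38.9] y [-87.1 -61.6]
 handle -2.0 401 x [-61.3 -38.9] y [-39.  -12.3]
 handle -1.0 348 x [-62.4 -39.1] y [ 8.9 35. ]
 fork z hist (array([  0,   2,   9,   9,  10,   9,   9,  14,  45,  22,  69, 128,  17,
        17,  18,  18,  23,  17,  46, 295, 117,   0,   0,   0,   0,   0,
         0,   0,   0,   0,   0,   0,   0,   0]), array([ 60,  64,  68,  72,  76,  80,  84,  88,  92,  96, 100, 104, 108,
       112, 116, 120, 124, 128, 132, 136, 140, 144, 148, 152, 156, 160,
       164, 168, 172, 176, 1
[... 1345 characters left out ...]
y [52. 72. 90.]
  x -44 52 z [101. 128. 140.] y [61. 80. 92.]
  x -38 25 z [101. 138. 140.] y [68. 78. 92.]
  x -32 14 z [136. 138. 141.] y [75. 82. 90.]
  x -26 8 z [135. 138. 140.] y [83. 87. 91.]
  x -14 4 z [138. 140. 140.] y [88. 88. 89.]
scene 160 149 [508.  266.9] [32.4 19.3] 49.2 [505.9 262.4]
scene 188 42 [502.1 269.7] [21.5 22.9] 15.5 [503.3 265.9]
scene 20 764 [513.1 262.6] [62.3 34.2] 50.1 [508.  256.5]
scene 3 515 [501.9 271.8] [90.6 92.1] 7.7 [509.2 257.5]
side 160 112 [497.5 266.1] [18.8 34. ] 50.0 [499.9 263.6]
side 188 31 [501.6 268.5] [21.7 27.8] 57.6 [501.7 267.6]
side 20 503 [502.8 271.2] [46.9 48. ] 4.4 [498.6 256.9]
side 3 326 [503.9 270.6] [89.4 93. ] 5.0 [504.6 251.5]
```

```bash
cat >> h.py <<'E'
def down(yaw):  # tool y at world angle yaw, z down
    y=np.array([np.cos(yaw),np.sin(yaw),0]); z=np.array([0,0,-1.]); return R.from_matrix(np.c_[np.cross(y,z),y,z]).as_quat()
A=np.radians(10.4); EX=np.array([np.cos(A),np.sin(A),0]); EY=np.array([-EX[1],EX[0],0]);
E
python3 - <<'E'
from h import *
for s in (0,np.pi):
    print(s,[np.round(j,2) if j is not None else None for j in (r.inverse_kinematics([.502,.27,z],down(np.radians(8)+s)) for z in(.3,.15))],[r.inverse_kinematics([.58,-.02,z],down(A+s)) for z in(.4,.2)])
i=optics.get_image("wrist"); print(np.round(i["mount"],3),i["fx"])
E
```

```text
0 [array([ 0.41,  0.34,  1.54, -0.  ,  1.26,  0.27]), array([ 0.41,  0.51,  1.69, -0.  ,  0.94,  0.27])] [array([-1.14679874e-01,  3.04818303e-01,  1.35771778e+00, -4.44089210e-16,
        1.47905657e+00, -2.96194116e-01]), array([-1.14679874e-01,  4.63652507e-01,  1.62380873e+00, -4.44089210e-16,
        1.05413141e+00, -2.96194116e-01])]
3.141592653589793 [None, None] [array([-1.14679874e-01,  3.04818303e-01,  1.35771778e+00, -4.44089210e-16,
        1.47905657e+00,  2.84539854e+00]), array([-1.14679874e-01,  4.63652507e-01,  1.62380873e+00, -4.44089210e-16,
        1.05413141e+00,  2.84539854e+00])]
[[ 0.    -0.965 -0.263  0.066]
 [ 1.     0.     0.001 -0.   ]
 [-0.    -0.263  0.965 -0.12 ]
 [ 0.     0.     0.     1.   ]] 350.72688897422034
```

```bash
cat > c.py <<'E'
from h import *
r.set_gripper(0.65,40)
r.move_to([.502,.27,.29],down(np.radians(8)))
i,T=shot("wrist"); save(i,"w1.png"); P=cloud(i,T); np.save("w1P.npy",P); np.save("w1I.npy",i["pixels"])
X=P.reshape(-1,3); X=X[np.isfinite(X[:,0])]; X=X[(abs(X[:,0]-.502)<.06)&(abs(X[:,1]-.270)<.06)]*1000
for lo,hi in((150,186),(187,195),(195,205),(113,124),(20,112),(3,12)):
    s=X[(X[:,2]>lo)&(X[:,2]<hi)]
    if len(s)<5: continue
    rc=cv2.minAreaRect(s[:,:2].astype(np.float32)); print(lo,len(s),np.round(rc[0],1),np.round(rc[1],1),round(rc[2],1),s.mean(0).round(1))
print(r.current_t(),r.current_opening())
E
python3 c.py
```

```text
150 337 [500.3 285.6] [23.7  3.1] 9.8 [500.2 286.6 169. ]
187 966 [502.4 273.2] [23.9 28. ] 10.8 [502.1 275.2 190. ]
195 478 [502.5 273.2] [15.3 15.1] 25.5 [502.5 273.5 198.3]
113 1225 [502.6 273.7] [44.  43.3] 6.8 [501.5 280.3 116.3]
20 538 [486.3 303. ] [27.  65.9] 58.6 [499.3 295.7  70.9]
3 3178 [502.2 280.5] [ 89.4 103.8] 6.7 [500.7 286.5   7.3]
1.8833 0.6513625701333632
```

View pics/w1.png

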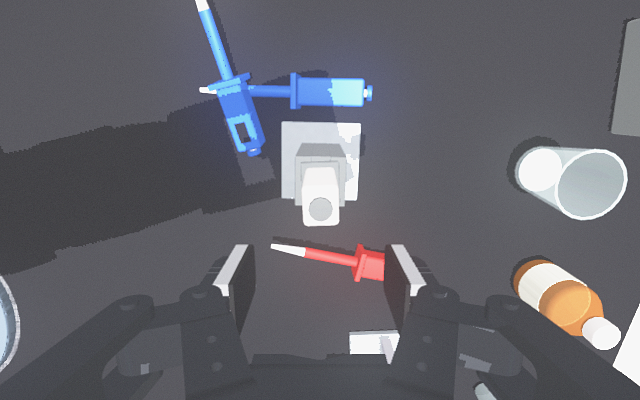

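The wrist view shows the white handle at (320,205) in the stand, clear of the blue and red ones. I'll use the same camera to measure the fork before grasping.

```bash
cat > d.py <<'E'
from h import *
O=np.array([.642,-.0755,0]); M=O-.051*EX+.071*EY
r.move_to([M[0],M[1],.30],down(A))
i,T=shot("wrist"); save(i,"w2.png"); P=cloud(i,T); np.save("w2P.npy",P)
X=P.reshape(-1,3); X=X[np.isfinite(X[:,0])]
Q=(X-M*[1,1,0])@np.c_[EX,EY,[0,0,1]]*1000
Q=Q[(abs(Q[:,0])<120)&(abs(Q[:,1])<200)]
def rect(m,t):
    s=Q[m]
    if len(s)<8: return
    rc=cv2.minAreaRect(s[:,:2].astype(np.float32)); print(t,len(s),"c",np.round(rc[0],1),np.round(rc[1],1),round(rc[2],1),"pc",np.percentile(s,[.5,50,99.5],0).round(1).tolist())
y,x,z=Q[:,1],Q[:,0],Q[:,2]
for k in(-1,-2,-3): rect((abs(y-48*k)<22)&(z>202)&(z<209.5)&(abs(x)<20),f"nb{k} top"); rect((abs(y-48*k)<22)&(z>211)&(abs(x)<20),f"nb{k} button")
f=(abs(y)<24)&(z>125)&(z<160)
rect(f,"fork");rect(f&(z>143.5),"lips");rect(f&(z<143)&(z>136),"prongs");
print(np.histogram(z[f],bins=np.arange(130,152,1)))
s=Q[f&(z>143.5)]; print("lip x",np.histogram(s[:,0],bins=np.arange(-30,0,1)))
s=Q[f]; print("inner",np.histogram(s[abs(s[:,1])<7][:,0],bins=np.arange(-30,60,3)))
rect((z>3)&(z<14),"foot")
print(r.current_t())
E
python3 d.py
```

```text
nb-1 top 847 c [  0.9 -46.2] [28.  23.9] 89.5 pc [[-11.1, -59.8, 202.1], [0.6, -40.2, 205.0], [12.8, -32.3, 209.1]]
nb-1 button 423 c [  0.9 -46.3] [15.3 15.7] 44.2 pc [[-6.6, -54.2, 211.3], [0.6, -46.0, 213.3], [8.5, -38.8, 214.9]]
nb-2 top 744 c [  1.1 -94.2] [28.  23.9] 89.4 pc [[-10.9, -107.8, 202.1], [1.0, -88.0, 205.0], [12.9, -80.6, 209.2]]
nb-2 button 369 c [  0.9 -94.5] [15.8 15.3] 47.4 pc [[-6.3, -102.3, 211.0], [1.3, -93.9, 213.3], [8.3, -86.9, 214.7]]
fork 3208 c [17.5  1.4] [38.5 74.7] 89.9 pc [[-19.3, -17.4, 131.7], [20.3, 2.5, 139.5], [53.6, 20.4, 147.3]]
lips 199 c [-16.    1.7] [37.6  5.9] 89.4 pc [[-19.1, -17.0, 143.8], [-16.1, -7.2, 146.3], [-13.1, 20.3, 148.0]]
prongs 2937 c [17.5  1.4] [38.5 74.7] 89.9 pc [[-19.4, -17.4, 136.7], [22.5, 2.5, 139.4], [53.7, 20.4, 141.9]]
(array([   0,    3,    9,    6,   16,   20,   28,  101,  702, 1463,  589,
         40,   14,    6,    9,   58,   88,   40,    1,    0,    0]), array([130, 131, 132, 133, 134, 135, 136, 137, 138, 139, 140, 141, 142,
       143, 144, 145, 146, 147, 148, 149, 150, 151]))
lip x (array([ 0,  0,  0,  0,  0,  0,  0,  0,  0,  0,  5, 34, 26, 38, 26, 39, 31,
        0,  0,  0,  0,  0,  0,  0,  0,  0,  0,  0,  0]), array([-30, -29, -28, -27, -26, -25, -24, -23, -22, -21, -20, -19, -18,
       -17, -16, -15, -14, -13, -12, -11, -10,  -9,  -8,  -7,  -6,  -5,
        -4,  -3,  -2,  -1]))
inner (array([ 0,  0,  0,  1,  2,  0,  2,  3,  1,  0,  1,  0,  1,  3, 63, 66, 51,
       66, 65, 56, 64, 61, 56, 66, 58, 59, 60, 48, 13]), array([-30, -27, -24, -21, -18, -15, -12,  -9,  -6,  -3,   0,   3,   6,
         9,  12,  15,  18,  21,  24,  27,  30,  33,  36,  39,  42,  45,
        48,  51,  54,  57]))
foot 5092 c [-10.9 -16.2] [216.4 368.3] 0.4 pc [[-115.0, -196.7, 5.1], [54.2, 23.3, 9.3], [96.6, 156.5, 13.4]]
3.0667
```

View pics/w2.png

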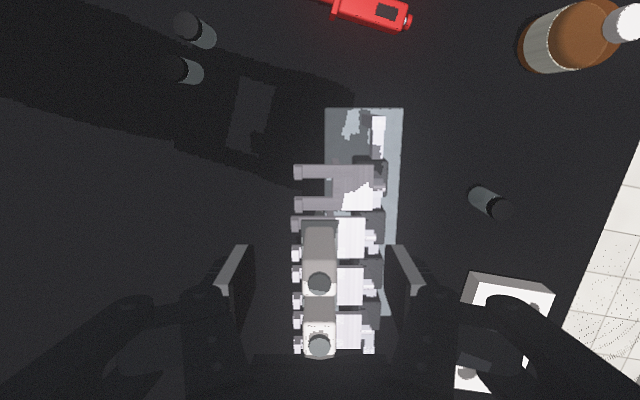

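The wrist view shows the empty fork, prongs at (300,172) and (300,203), with the nearest neighbour's button at (319,282). In the wrist camera's frame the prong tops are at z ≈ 0.1395, about +9.5 mm. The seat middle is about +5 mm in x and +1.6 mm in y from my reference M. Now the grasp and lift.

```bash
cat > e.py <<'E'
from h import *
q=down(np.radians(10.8)); p=np.array([.5024,.2730,.165])
r.move_to([p[0],p[1],.255],q)
r.move_linear(p,vel=.1)
r.set_gripper(0.15,50)
print("grip",r.current_opening(),r.current_contact_force(),r.current_t())
r.move_linear(p+[0,0,.14],vel=.12)
print(r.current_contact_force(),r.current_tool_pos(),r.current_opening())
i,T=shot("wrist"); save(i,"w3.png"); P=cloud(i,T); X=P.reshape(-1,3); X=X[np.isfinite(X[:,0])]
t=np.array(r.current_tool_pos()); B=R.from_quat(r.current_ee_rot()).as_matrix()
Q=(X-t)@B*1000  # tool frame
Q=Q[(abs(Q[:,0])<30)&(abs(Q[:,1])<25)]
print(np.histogram(Q[:,2],bins=range(-60,150,6)))
np.save("w3Q.npy",Q); print(r.current_t())
E
python3 e.py
```

```text
grip 0.2749270733842839 [-1.97643225 -0.66379674  4.14084124] 5.6583
[ 0.15874891  0.01943352 -1.79489064] [0.50215539 0.27288373 0.30420659] 0.27214870907394734
(array([3912, 2491, 1204,   58, 2958, 3754, 2163, 1237,  828,  896,  752,
        706,  553,  256,  229,  207,  193, 1032,   52,    0,    0,    0,
          0,    0,    0,   11,   33,   40,   35,    9,   15,   13,   13,
          8]), array([-60, -54, -48, -42, -36, -30, -24, -18, -12,  -6,   0,   6,  12,
        18,  24,  30,  36,  42,  48,  54,  60,  66,  72,  78,  84,  90,
        96, 102, 108, 114, 120, 126, 132, 138, 144]))
7.025
```

View pics/w3.png

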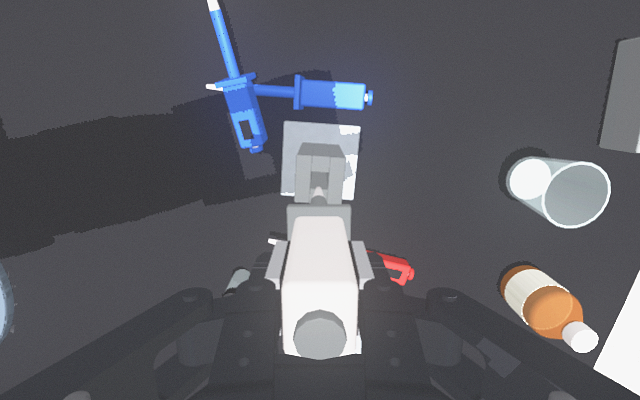

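Run:
```python
import numpy as np,cv2
Q=np.load("w3Q.npy")
for lo,hi,w in((-38,-32,25),(-29,-24,25),(-10,10,25),(20,38,25),(42,48.5,25),(49,60,25),(84,200,12)):
    s=Q[(Q[:,2]>lo)&(Q[:,2]<hi)&(abs(Q[:,1])<w)]
    if len(s)<5: continue
    rc=cv2.minAreaRect(s[:,:2].astype(np.float32)); print(lo,len(s),np.round(rc[0],1),np.round(rc[1],1),round(rc[2],1),np.percentile(s,[1,50,99],0).round(1).tolist())
```

```text
-38 2414 [2.7 0.3] [19.2 48.8] 0.1 [[-6.2, -22.9, -35.7], [2.6, 0.7, -33.1], [12.0, 23.9, -32.0]]
-29 3495 [0.9 0.2] [49.9 26.2] 88.5 [[-11.0, -23.4, -28.8], [8.2, -0.2, -25.0], [13.3, 23.7, -24.0]]
-10 2701 [10.   0.1] [ 9.  49.8] 0.4 [[6.0, -24.3, -9.8], [11.1, 0.0, -0.8], [14.2, 24.6, 9.8]]
20 671 [12.6  0.5] [ 3.6 23.9] 0.5 [[11.4, -11.1, 20.3], [13.7, 0.4, 28.2], [14.2, 11.9, 37.7]]
42 1056 [8.9 0.4] [18.6 32. ] 0.5 [[0.6, -15.5, 43.6], [14.7, -0.1, 45.1], [18.0, 16.2, 48.3]]
49 17 [17.5  1.6] [28.7  0.2] 89.9 [[17.4, -12.1, 49.0], [17.6, 2.4, 49.2], [17.6, 15.8, 49.8]]
84 1044 [ 0.7 -0.3] [44.6 24.1] 1.0 [[-20.4, -11.5, 95.8], [5.5, -0.3, 189.7], [22.6, 11.7, 198.7]]
```

```bash
cat >> h.py <<'E'
M=np.array([.642,-.0755,0])-.051*EX+.071*EY
def W(x,y,z): return M+EX*x/1000+EY*y/1000+np.array([0,0,z/1000])
def rk(): t=np.array(r.current_tool_pos())-M; return np.array([t@EX,t@EY,t[2]])*1000
def F(n=3):
    f=[]
    for _ in range(n): r.sleep(.02); f.append(r.current_contact_force())
    f=np.mean(f,0); return np.array([f@EX,f@EY,f[2]])
E
cat > f.py <<'E'
from h import *
q=down(A); Y=1.5; ZA=203.5
r.move_linear(W(-60,Y,305),rot=q,vel=.2)
r.move_linear(W(-60,Y,ZA),vel=.12)
i,T=shot("side"); save(i,"s1.png")
r.move_linear(W(-35,Y,ZA),vel=.05)
f0=F(); print("free",f0.round(2),rk().round(2))
x=-35
r.move_linear(W(-20,Y,ZA),vel=.04); print(F().round(2))
x=-20
while x<12:
    x+=3 if x<-4 else (1 if x<1.5 else .5)
    r.move_linear(W(x,Y,ZA),vel=.02); f=F(2)-f0
    print(x,rk().round(2),f.round(2))
    if abs(f[0])>1.5 or np.abs(f[1:]).max()>2: break
print(r.current_t())
E
python3 f.py
```

```text
free [-0.39 -0.29 -2.02] [-35.17   1.54 203.39]
[-0.03 -0.3  -1.96]
-17 [-17.     1.49 203.48] [0.59 0.28 0.51]
-14 [-13.97   1.51 203.45] [-0.06  0.35  0.09]
-11 [-10.96   1.49 203.45] [0.64 0.26 0.43]
-8 [ -7.97   1.51 203.46] [0.08 0.35 0.41]
-5 [ -4.98   1.52 203.48] [-0.14  0.19 -0.09]
-2 [ -1.95   1.51 203.46] [-0.24  0.46  0.08]
-1 [ -1.01   1.53 203.47] [0.78 0.25 0.99]
0 [3.0000e-02 1.5000e+00 2.0351e+02] [ 0.88 -0.5  -0.25]
1 [  1.03   1.51 203.48] [0.97 0.6  0.18]
2 [  2.01   1.53 203.47] [0.64 0.5  0.41]
2.5 [  2.49   1.5  203.49] [0.85 0.81 0.02]
3.0 [  3.     1.49 203.49] [0.47 0.02 0.72]
3.5 [  3.5    1.51 203.47] [0.1  0.94 0.67]
4.0 [  4.02   1.49 203.51] [0.83 0.44 0.51]
4.5 [  4.51   1.51 203.48] [-0.02  0.2   0.28]
5.0 [  5.01   1.52 203.49] [ 0.95  0.72 -0.18]
5.5 [  5.51   1.5  203.48] [-0.84  0.5   0.07]
6.0 [  5.8    1.51 203.47] [-1.76  0.5   1.44]
16.3833
```

The barrel touches the stop at x ≈ 5.6 mm, which agrees with vision. I'll ease back and feel it down.

```bash
cat > g.py <<'E'
from h import *
Y=1.5; X=4.4
r.move_linear(W(X,Y,203.5),vel=.02); f0=F(5); print("f0",f0.round(2))
r.move_linear(W(X,Y,194),vel=.03); print("194",rk().round(2),(F(3)-f0).round(2))
z=194
if (F(3)-f0)[2]<1.5:
    while z>184:
        z-=.5; r.move_linear(W(X,Y,z),vel=.015); f=F(3)-f0; print(z,rk().round(2),f.round(2))
        if f[2]>3: break
r.sleep(.25); print(rk(),(F(5)-f0).round(2),r.current_t())
i,T=shot("wrist"); save(i,"w4.png"); i,T=shot("side"); save(i,"s2.png")
a=i["pixels"][190:320,330:480]; cv2.imwrite("pics/s2c.png",cv2.resize(a[...,::-1],None,fx=5,fy=4.6))
E
python3 g.py
```

```text
f0 [-0.39  0.41 -1.69]
194 [  4.34   1.53 193.77] [ 0.06 -0.88 -0.36]
193.5 [  4.42   1.5  193.55] [ 0.48 -0.32  0.05]
193.0 [  4.4    1.51 193.  ] [ 0.31 -0.44  0.19]
192.5 [  4.39   1.48 192.48] [ 0.73 -0.48  0.34]
192.0 [  4.4    1.49 192.  ] [ 0.26 -0.68  0.19]
191.5 [  4.4    1.48 191.5 ] [ 1.1  -0.55  0.41]
191.0 [  4.38   1.51 190.98] [ 0.4  -0.59  0.02]
190.5 [  4.47   1.5  190.57] [ 0.53 -0.58  0.82]
190.0 [  4.48   1.48 190.48] [-2.31 -0.26  7.75]
[  4.47901839   1.45180242 190.49417182] [-2.37 -0.05  7.26] 20.0167
```

View pics/s2c.png

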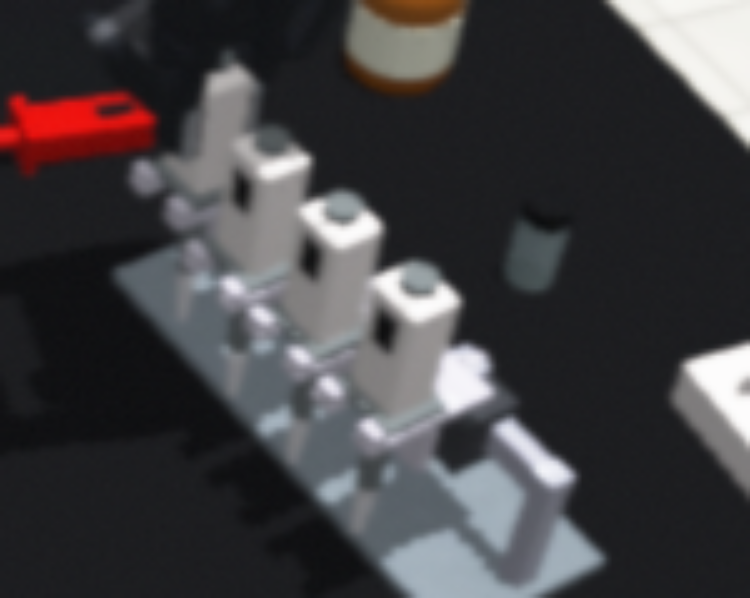

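The collar went down behind the lips and landed at z = 190.5, against about 190.2 predicted. The picture shows it held upright at (230,120) in the crop, with the neighbours undisturbed. I'll unload, release and retreat.

```bash
cat > k.py <<'E'
from h import *
X=4.45;Y=1.5
r.move_linear(W(X,Y,190.35),vel=.015); r.sleep(.2); print(rk().round(2),F(5).round(2))
r.set_gripper(0.5); r.sleep(.2); print(r.current_opening(),F(5).round(2))
r.move_linear(W(X,Y,270),vel=.06); r.move_linear(W(X,Y,310),vel=.12); r.sleep(.3)
print(F(5).round(2),r.current_t())
i,T=shot("wrist"); save(i,"w5.png"); P=cloud(i,T); V=P.reshape(-1,3); V=V[np.isfinite(V[:,0])]
Q=(V-M*[1,1,0])@np.c_[EX,EY,[0,0,1]]*1000
for k in(0,-1,-2):
    for lo,hi in((200,220),(210,226)):
        s=Q[(abs(Q[:,0]-3)<20)&(abs(Q[:,1]-48*k-1.6)<22)&(Q[:,2]>lo)&(Q[:,2]<hi+6)]
        t=s[s[:,2]>s[:,2].max()-4]; rc=cv2.minAreaRect(t[:,:2].astype(np.float32)); print(k,lo,np.round(rc[0],1),np.round(rc[1],1),t[:,2].mean().round(1)); break
    c=Q[(abs(Q[:,0]-3)<20)&(abs(Q[:,1]-48*k-1.6)<22)&(Q[:,2]>190+10*(k==0))]; u=c[(c[:,2]<c[:,2].max()-6)&(c[:,2]>c[:,2].max()-12)]; rc=cv2.minAreaRect(u[:,:2].astype(np.float32)); print("  top",np.round(rc[0],1),np.round(rc[1],1),round(rc[2],1),u[:,2].mean().round(1))
c=Q[(abs(Q[:,0]-3)<21)&(abs(Q[:,1]-1.6)<21)&(Q[:,2]>143.2)&(Q[:,2]<149)]; print("collar", np.percentile(c,[1,99],0).round(1))
E
python3 k.py
```

```text
[  4.48   1.48 190.49] [-1.91  0.16  4.97]
0.5033233808096416 [ 0.   -0.27 -0.38]
[ 0.31 -0.07 -0.04] 23.6
0 200 [5.1 1.5] [15.1 15.2] 223.4
  top [ 3.  15.1] [40.  9.] 0.6 374.3
-1 200 [  1.  -46.4] [15.3 15.9] 213.3
  top [  0.9 -46.1] [26.9 23.6] 89.7 205.1
-2 200 [  1.  -94.8] [15.3 15.7] 213.3
  top [  1.  -94.4] [28.3 23.9] 89.8 205.0
collar [[-17.7 -16.6 143.5]
 [ 20.5  20.1 148.1]]
```

View pics/w5.png

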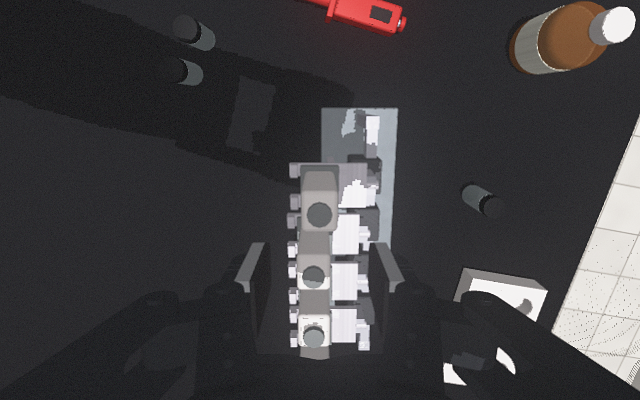

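The picture shows the pipette standing upright on the fork, its button at (319,214), and the neighbours in place. The button is at z = 223.4 mm, where 223.5 is expected when fully seated.

```bash
python3 -c "
from h import *
r.hand_in(); print(r.current_t())"
```

```text
the job is handed in; nothing more can be done
the job is handed in; nothing more can be done
```

The pipette hangs upright on the empty fork and the job is handed in. The robot clock read about 24 s, against the 53 s allowed.

- **Path:** I gripped the handle in the stand and lifted it 140 mm. I brought it in from the front above the lips until the barrel touched the stop at about 1.8 N, eased it back about 1.3 mm, and felt it down onto the prongs.
- **Fork setting:** Touch and the wrist camera agreed, at about 10 mm up and 4 to 5 mm in from the mark.
- **Landing force:** The landing was somewhat firm, at about 7 to 8 N. I eased it to about 6 to 7 N before opening the fingers, where I had aimed for 2 N. That is still well under your 10 N guide and the 25 N limit.
- **Final look:** The button sits at 223.4 mm, against 223.5 mm expected when seated, and is centred within about 0.5 mm of the seat.
- **Neighbours:** The two neighbours I measured moved by no more than 0.6 mm, which is measurement noise. I did not measure the third one up close, but it looked undisturbed in the side view taken before I let go.
- **After letting go:** The force on the tool was about zero.
- **Disagreement:** The fixed cameras and the wrist camera differed by 2 to 3 mm along the rack. I used the wrist camera's values for both the grasp and the hanging.

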